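Switch the calibration manifold over to the large gauge

ROBOT

A 7-joint arm with a two-finger parallel gripper is mounted at the origin on the work surface. World frame = base frame: x ahead of the robot, y to its left, z up, the work surface at z = 0. Lengths are in mm, angles in degrees, forces in N, time in s.
With the tool pointing down it reaches from about 425 to 825 mm from the base axis. Payload 3.6 kg.
Tool frame: the origin (TCP) lies on the centre line of the jaws, within the pads' length; the fingertips stand 11 mm ahead of it and the grasp point (between the pads) lies 8 mm behind it (tips_ahead is the distance from the TCP to the fingertips, in mm); z points along the fingers, y is the line along which they close (so a half turn about z gives the same grasp; the last joint's range is limited). The gripper opens to 85 mm and grips with 20 to 120 N. Pads are 22 mm wide; open, the fingers measure 114 mm over their backs; the gripper's body (76 mm by 85 mm) begins 54 mm behind the grasp point. The pads swing forward as they close: fully open they stand 13 mm farther back than shut.
Start: joints at [-66.836, 35.231, -0.722, 81.555, 0.464, 63.22, -2.315], TCP at [271.404, 590.596, 242.297] pointing down, gripper open.
Joint ranges: [-178.69, 178.69], [-17.37, 117.87], [-77.05, 75.6], [15.02, 138.74], [-78.02, 258.01], [0.78, 113.62], [-162.83, 162.83]. Speed limits (degrees/s): [159.86, 159.86, 180, 180, 180, 180, 180].

INTERFACE

Orientations are given as [roll, pitch, yaw] about the fixed x, y, z axes, in that order (R = Rz(yaw) Ry(pitch) Rx(roll)).
In Python, from rig import observe, read_camera, finish_job, tips_ahead gives the robot as it stands. The module is installed in compiled form; this text tells all that it offers.
- The arm moves only by the tool play_rows, never from a script. Its argument "steps" is a list of rows, each a list of 5 numbers: the shift along the world's x, y, z each as a share of 0.2 m, from -1 to 1, then the turn about the world's z as a share of 45 degrees, from -1 to 1, then the opening, from 0 (shut) to 1 (fully open). In form: [[x, y, z, spin, gripper], ...]. A call has 1 to 20 rows; each row shifts and turns the commanded pose from where the row before left it; what a row does not reach is not made up. A row lasts 1/12 s, in which the tool goes at most 41.7 mm and 7.16 degrees, less where a joint would pass 70% of its speed; a pose out of reach is approached as far as the arm can. A call with a number of a shift or a turn outside -1 to 1 is refused whole. A call with a gripper value outside its range is refused whole. The fingers move at their own pace and stop on an object; "grip_force" is the grip in N (left out, the last holds). Time passes only in rows, so rows that do not move let the fingers close. It gives the time, the measured TCP pose, the force, the opening and the grip force at its end, in the units of the state.
- observe(): the state, without advancing time (a new reading comes with each control period).
- read_camera(name): name is "scene" or "top"; returns a dict with "frame" (400x640x3 uint8, blue, green, red), "fx", "fy", "cx", "cy" (pixels), "dist" ([k1, k2, p1, p2, k3] as OpenCV has them; the pictures are not rectified), "extrinsics" (4x4, takes a point from world to camera coordinates). Camera axes: x right, y down, z forward; pixel columns grow to the right and rows downward; lengths in mm; the calibration is good to about 2 mm. A picture is of the moment at which its call begins. There is no depth.
- finish_job(): hands the job in; it is judged then, once.
The state is a dict: "time": time; "joint_pos": joint angles; "joint_vel": joint speeds; "joint_efforts": joint torques, N m; "tcp_pos": TCP position; "tool_rot": TCP orientation; "ft_force": force on the tool from outside, world axes, zero at the start; "wrist_torque": the same for the moment, N m; "gripper_width": finger opening in mm; "grip_force": force on a finger pad.
Only numpy, scipy, OpenCV 4.12 (cv2) and the standard library are available. Lean on these libraries where they do the work, as an engineer would, in place of code of your own. Each camera call takes 0.05 s, during which the arm holds its last target. There are 200 camera calls.

TASK

Put the supply onto the large gauge of the calibration manifold. Push the selector arm round with a finger until its tip is over the brass inlet fitting of the large gauge, and only then push the supply lever round to fully open, so that it lies in line with its pipe. Push gently and do not grip or lift the arm or the lever, leave the loose things alone, and finish clear of everything.

Things in the scene. Friction and masses are not known exactly. Their poses are not given: they have to be found in the camera images.
- selector (a joint): Angle of the selector arm about its vertical axis, rad, seen from above, growing anticlockwise; 0 points along the manifold's own +x axis, which lies within 0.2 rad of world +x (away from the robot). The three gauge inlets lie at -0.87 (right), 0 (middle) and +0.87 (left); stops at +-1.5. Stiff friction, no detents: about 2.5 N at 90 mm from the axis moves it, and it stays where it is left.
- selector_hub (a point): Point on the selector's vertical axis, level with the arm's top, 84 mm above the bench. Its axes are the manifold's: x from the selector to the middle gauge, y to the left port side, z up. The manifold is a fixed aluminium plate, 325 x 410 mm and 10 mm thick, with a steel block of 60 mm diameter under the selector.
- selector_tip (a point): Point on the upper edge of the selector arm's tip, 120 mm from the axis; x runs outwards along the arm, z up. The arm is a single flat black bar, 14 mm wide and 22 mm tall (its underside 62 mm above the bench, its top 84 mm), straight from a 40 mm round hub out to 105 mm from the axis, then a 6 mm wide nose. It only sits on its spindle: it would come up by 30 mm if lifted.
- supply (a joint): Angle of the supply lever about its vertical axis, rad, growing clockwise seen from above: 0 is shut (the lever points along the manifold's +x, across its pipe), 1.57 is fully open, against the stop (the lever points along the manifold's -y, in line with the pipe, away from the selector). It starts between 0 and 0.2. About 2.5 N at 90 mm from the axis moves it; no spring, it stays where it is left.
- supply_hub (a point): Point on the supply lever's vertical axis, level with the lever's top, 84 mm above the bench; 190 mm to the right (manifold -y) of the selector and 20 mm farther along manifold x. The valve is a brass block 42 x 55 mm, its top 46 mm above the bench. Axes as the manifold.
- supply_tip (a point): Point on the top edge of the supply lever's end, 105 mm from its axis; x runs outwards along the lever, z up. The lever is a flat steel bar with a grey sleeve, 14 mm wide, 22 mm tall (underside 62 mm, top 84 mm above the bench). It only sits on its spindle: it would come up by 30 mm if lifted.
- gauge_large: The large pressure gauge, fixed on the plate, dial up, steel case 100 mm across, its top 48 mm above the bench. Origin: under the centre of its brass inlet fitting (28 mm square, top 44 mm above the bench), on the plate's top, 120 mm from the selector axis; the case centre lies 80 mm from the origin along its x. It may be on any of the three ports.
- gauge_small_a: A small gauge like it, fixed on another port: case 63 mm across, centre 61.5 mm from the origin along its x. Origin under its inlet fitting.
- gauge_small_b: The other small gauge, the same as gauge_small_a, on the remaining port.
- adapter: Loose brass adapter, 26 mm across and 34 mm tall, standing on the plate left of and nearer than the selector. Origin at the centre of its underside. Leave it alone.
- spare_gauge: Loose spare small gauge lying on the bench to the right of the manifold, dial up, case 63 mm across, 34 mm high, about 105 mm long with its fitting. Origin under it, 11.5 mm from the case centre towards the fitting. Leave it alone.
- spray_can: Loose spray can standing on the bench left of the manifold, 58 mm across and about 170 mm tall. Origin at the centre of its underside. Leave it alone.

How it is judged:
By the outcome, as a careful person would: the job done as asked, in the order asked, and still so for the second after the job is handed in, with the robot touching nothing.
It also fails if it takes over 64 s, if anything falls off the work surface, if the arm or the gripper's body presses on something with over 40 N, if the wrist force passes 120 N, or if a joint passes its speed limit or range.

## Working session

There is one attempt and no reset: what is moved stays moved. The work goes in short steps, Python scripts to look and compute and a tool call to move; the robot and the scene stay as the last step left them, time stands still between calls to the robot, and variables do not carry over. Pictures are saved under pics/ and viewed, at most 10 in all, crops included, and the job is handed in when it is done.

Besides the shell and the picture viewer there is one more tool, called after "Emit:" as a command line: name --pt "numbers of a row" for each row, then --argument value for the rest. play_rows: Moves the arm, as the interface text tells. Its arguments: {"type":"object","properties":{"steps":{"type":"array"},"grip_force":{"type":"number"}},"required":["steps"]}

```bash
mkdir -p pics
cat > h.py <<'E'
import numpy as np, cv2
from rig import *
def ray(c,uv,z):
    K=np.array([[c["fx"],0,c["cx"]],[0,c["fy"],c["cy"]],[0,0,1]]);E=np.array(c["extrinsics"])
    n=cv2.undistortPoints(np.array(uv,float).reshape(-1,1,2),K,np.array(c["dist"],float)).reshape(-1,2)
    d=np.c_[n,np.ones(len(n))]@E[:3,:3]; o=-E[:3,:3].T@E[:3,3]
    return o+d*((z-o[2])/d[:,2])[:,None]
def proj(c,p):
    K=np.array([[c["fx"],0,c["cx"]],[0,c["fy"],c["cy"]],[0,0,1]]);E=np.array(c["extrinsics"])
    return cv2.projectPoints(np.array(p,float).reshape(-1,1,3),cv2.Rodrigues(E[:3,:3])[0],E[:3,3],K,np.array(c["dist"],float))[0].reshape(-1,2)
E
python3 - <<'E'
from h import *
for n in("scene","top"):
    c=read_camera(n); cv2.imwrite(f"pics/{n}0.png",c["frame"]); E=np.array(c["extrinsics"]); print(n,c["fx"],(-E[:3,:3].T@E[:3,3]).round())
s=observe();print(s["time"],s["tcp_pos"],s["tool_rot"],s["gripper_width"],s["ft_force"],tips_ahead)
E
```

```text
scene 362.71975335156856 [1089. -282.  809.]
top 504.4606049386366 [ 3.020e+02 -1.000e+00  1.595e+03]
0.1 [271.11382169 590.01602082 241.22192865] [-1.79864659e+02  2.64393945e-04  1.55324748e+02] 85.56393890814326 [ 0.45985758 -0.16001684 -0.03073023] 11.0
```

View pics/top0.png

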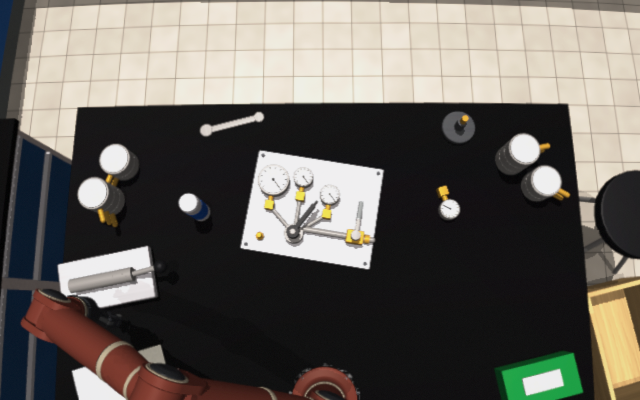

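View pics/scene0.png

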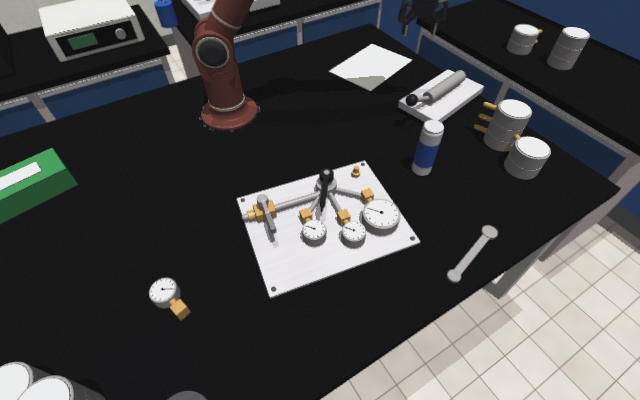

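The top view shows the large gauge (274,180) on the left port, with its inlet at (269,204). The selector hub is at (294,232) with the arm tip near (315,203), between the middle and right ports. The supply hub is near (357,237) and its lever end near (361,203).

Run:
```python
from h import *
c=read_camera("top");f=c["frame"]
hsv=cv2.cvtColor(f,cv2.COLOR_BGR2HSV)
m=((hsv[...,1]<60)&(hsv[...,2]>120)).astype(np.uint8);m[:140]=0;m[280:]=0;m[:,:235]=0;m[:,395:]=0
m=cv2.morphologyEx(m,cv2.MORPH_OPEN,np.ones((3,3)))
k=max(cv2.findContours(m,0,2)[0],key=cv2.contourArea)
r=cv2.approxPolyDP(cv2.convexHull(k),8,True).reshape(-1,2);print("corners",r.tolist());P=ray(c,r,10);print(P.round())
b=cv2.boxPoints(cv2.minAreaRect(k));B=ray(c,b,10);print(B.round())
# orange fittings
o=((hsv[...,0]>12)&(hsv[...,0]<32)&(hsv[...,1]>150)&(hsv[...,2]>120)).astype(np.uint8);o[:140]=0;o[280:]=0;o[:,:235]=0;o[:,395:]=0
n,l,st,ce=cv2.connectedComponentsWithStats(o)
for i in range(1,n):
    if st[i,4]>12: print(st[i].tolist(),ce[i].round(1),ray(c,ce[i],44)[0].round())
cv2.imwrite("pics/topz.png",cv2.resize(f[145:275,235:390],None,fx=5,fy=4.6,interpolation=2)[:600,:800])
s=read_camera("scene");cv2.imwrite("pics/scz.png",cv2.resize(s["frame"][155:300,230:425],None,fx=4,fy=4,interpolation=2))
```

```text
corners [[259, 151], [382, 170], [368, 268], [241, 247]]
[[ 781.  207.   10.]
 [ 714. -193.   10.]
 [ 398. -141.   10.]
 [ 466.  258.   10.]]
[[ 462.  262.   10.]
 [ 787.  219.   10.]
 [ 716. -201.   10.]
 [ 396. -143.   10.]]
[296, 187, 8, 14, 78] [300.2 194.4] [628.  70.  44.]
[265, 196, 9, 14, 85] [269.5 203. ] [601. 166.  44.]
[322, 205, 9, 14, 81] [326.5 212.1] [571. -12.  44.]
[346, 230, 23, 14, 143] [356.8 238.1] [ 489. -105.   44.]
[256, 233, 7, 6, 28] [259.2 235.2] [499. 197.  44.]
```

View pics/topz.png

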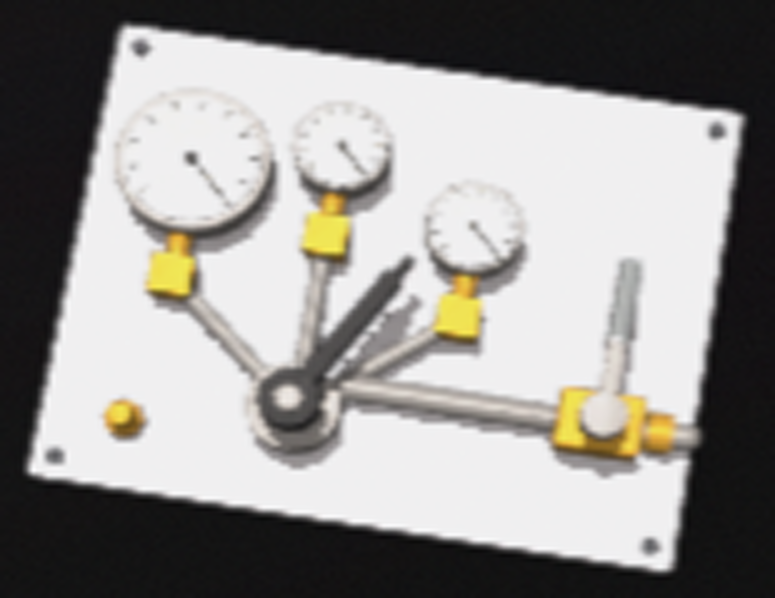

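View pics/scz.png

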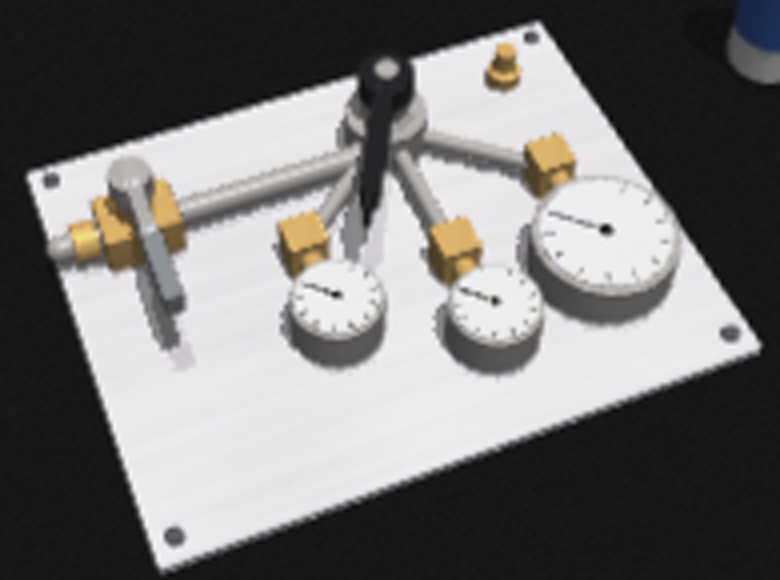

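```bash
cat >> h.py <<'E'
YAW=None
def angles(c,hub,yaw,r0,r1,dark=True,z=84,span=(-1.6,1.6)):
    pass
E
python3 - <<'E'
from h import *
from scipy.optimize import least_squares
c=read_camera("top");s=read_camera("scene")
pt=lambda x,y:(235+x/5,145+y/4.6)
ps=lambda x,y:(230+x/4,155+y/4)
N=["sel hub","sel tip","sup hub","sup tip"]
T=ray(c,[pt(288,398),pt(410,260),pt(604,415),pt(629,260)],84)
S=ray(s,[ps(387,68),ps(370,222),ps(130,172),ps(172,300)],84)
for n,a,b in zip(N,T,S):print(n,a.round(1),b.round(1))
# two-view heights: triangulated
def tri(ut,us):
    f=lambda p:np.r_[proj(c,p)[0]-ut,proj(s,p)[0]-us]
    r=least_squares(f,[500,0,60]);return r.x.round(1),r.cost.round(1)
print("tri",tri(pt(288,398),ps(387,68)),tri(pt(604,415),ps(130,172)),tri(pt(410,260),ps(370,222)),tri(pt(629,260),ps(172,300)))
F=np.array([[601,166],[628,70],[571,-12]])
a=np.array([.87,0,-.87])
g=lambda q:(q[:2]+120*np.c_[np.cos(a+q[2]),np.sin(a+q[2])]-F).ravel()
r=least_squares(g,[500,120,-.16]);h,y=r.x[:2],r.x[2];print("fit hub",r.x.round(3),r.fun.round(1))
print("sup hub pred",h+20*np.array([np.cos(y),np.sin(y)])-190*np.array([-np.sin(y),np.cos(y)]))
for H,Tp in((T[0],T[1]),(T[2],T[3])):
    d=Tp-H;print("ang",np.degrees(np.arctan2(d[1],d[0])),np.hypot(*d[:2]))
E
```

```text
sel hub [504.8  90.9  84. ] [505.5  95.6  84. ]
sel tip [596.7  16.9  84. ] [613.4  14.8  84. ]
sup hub [492.5 -99.7  84. ] [496.5 -96.3  84. ]
sup tip [ 595.9 -116.8   84. ] [ 601.1 -118.8   84. ]
tri (array([505.8,  93. ,  85.2]), np.float64(0.6)) (array([493.7, -97.4,  81.3]), np.float64(0.7)) (array([601.4,  19.9,  66.8]), np.float64(0.8)) (array([ 597. , -117.3,   78. ]), np.float64(0.0))
fit hub [ 5.09686e+02  8.98770e+01 -1.67000e-01] [ 0.2  1.5  0.  -0.1 -0.2 -1.4]
sup hub pred [ 497.85407497 -100.8063601 ]
ang -38.8525451383365 117.9483384389175
ang -9.387500720420528 104.7752625014709
```

Emit:
play_rows --pt "0.068 -0.147 0 -0.016 0" --pt "0.068 -0.147 0 -0.016 0" --pt "0.068 -0.147 0 -0.016 0" --pt "0.068 -0.147 0 -0.016 0" --pt "0.068 -0.147 0 -0.016 0" --pt "0.068 -0.147 0 -0.016 0" --pt "0.068 -0.147 0 -0.016 0" --pt "0.068 -0.147 0 -0.016 0" --pt "0.068 -0.147 0 -0.016 0" --pt "0.068 -0.147 0 -0.016 0" --pt "0.068 -0.147 0 -0.016 0" --pt "0.068 -0.147 0 -0.016 0" --pt "0.068 -0.147 0 -0.016 0" --pt "0.068 -0.147 0 -0.016 0" --pt "0.068 -0.147 0 -0.016 0" --pt "0.068 -0.147 0 -0.016 0" --pt "0.068 -0.147 0 -0.016 0" --pt "0.068 -0.147 0 -0.016 0" --pt "0.068 -0.147 0 -0.016 0" --pt "0.068 -0.147 0 -0.016 0"

```text
time: 1.97
tcp_pos: [543.9, 1.1, 242.5]
tool_rot: [180.0, 0.0, 140.9]
ft_force: [0.5, 1.0, 0.1]
gripper_width: -0.1
grip_force: 0.0
```

Run:
```python
from h import *
s=observe();print(s["time"],s["tcp_pos"].round(1) if hasattr(s["tcp_pos"],"round") else s["tcp_pos"],s["tool_rot"],s["gripper_width"],tips_ahead)
```

```text
1.9667 [543.9   1.1 242.5] [1.79984820e+02 7.22267877e-03 1.40887901e+02] -0.13551527441306285 11.0
```

Emit:
play_rows --pt "0 0 -0.1 0 0" --pt "0 0 -0.1 0 0" --pt "0 0 -0.1 0 0" --pt "0 0 -0.1 0 0" --pt "0 0 -0.1 0 0" --pt "0 0 -0.1 0 0" --pt "0 0 -0.1 0 0" --pt "0 0 -0.1 0 0" --pt "0 0 0 0 0"

```text
time: 2.72
tcp_pos: [540.8, 2.7, 79.0]
tool_rot: [-179.7, -0.3, 140.9]
ft_force: [-1.3, 0.5, 0.4]
gripper_width: 0.2
grip_force: 0.0
```

Run:
```python
from h import *
s=read_camera("scene");cv2.imwrite("pics/s1.png",cv2.resize(s["frame"][130:290,230:430],None,fx=3.7,fy=3.7,interpolation=2))
print(observe()["ft_force"])
```

```text
[-0.60148727 -0.22703332 -0.5905928 ]
```

View pics/s1.png

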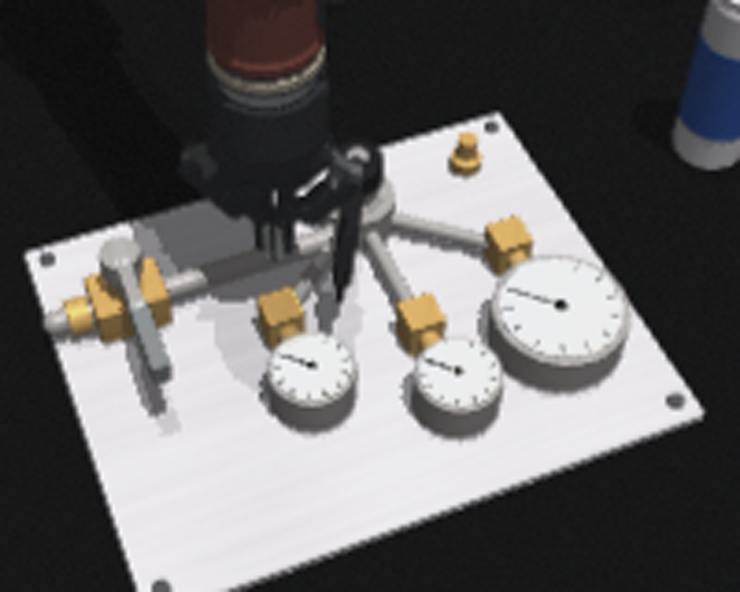

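The closed fingers are at about (275,250), just right of the arm (on the robot's side), with the tips level with the bar and clear of the gauges. The arm and lever have not moved.

```bash
cat >> h.py <<'E'
HUB=np.array([506.5,91.]);SUP=np.array([495.,-99.])
def fpos(hub,th,r,d,side):  # finger on cw side (side=-1) or ccw side (+1)
    t=np.radians(th);return hub+r*np.array([np.cos(t),np.sin(t)])+side*d*np.array([-np.sin(t),np.cos(t)])
def rows(hub,ths,r,d,side,start,yaws=None):
    p=np.array(start,float)
    for i,t in enumerate(ths):
        q=fpos(hub,t,r,d,side);s=((q-p)/200).round(3);p=p+s*200;print(t,s.tolist(),p.round(1))
E
python3 - <<'E'
from h import *
print(fpos(HUB,-39,85,21.5,-1))
rows(HUB,[-36.5+2.5*i for i in range(30)],85,21.5,-1,fpos(HUB,-39,85,21.5,-1))
E
```

```text
[559.02701832  20.79912859]
-36.5 [0.015, 0.012] [562.   23.2]
-34.0 [0.015, 0.012] [565.   25.6]
-31.5 [0.014, 0.013] [567.8  28.2]
-29.0 [0.013, 0.014] [570.4  31. ]
-26.5 [0.013, 0.014] [573.   33.8]
-24.0 [0.012, 0.015] [575.4  36.8]
-21.5 [0.011, 0.015] [577.6  39.8]
-19.0 [0.011, 0.016] [579.8  43. ]
-16.5 [0.01, 0.016] [581.8  46.2]
-14.0 [0.01, 0.017] [583.8  49.6]
-11.5 [0.008, 0.017] [585.4  53. ]
-9.0 [0.008, 0.017] [587.   56.4]
-6.5 [0.007, 0.018] [588.4  60. ]
-4.0 [0.007, 0.018] [589.8  63.6]
-1.5 [0.005, 0.018] [590.8  67.2]
1.0 [0.005, 0.019] [591.8  71. ]
3.5 [0.004, 0.019] [592.6  74.8]
6.0 [0.003, 0.019] [593.2  78.6]
8.5 [0.003, 0.019] [593.8  82.4]
11.0 [0.001, 0.019] [594.   86.2]
13.5 [0.001, 0.019] [594.2  90. ]
16.0 [-0.0, 0.019] [594.2  93.8]
18.5 [-0.001, 0.019] [594.   97.6]
21.0 [-0.002, 0.019] [593.6 101.4]
23.5 [-0.003, 0.019] [593.  105.2]
26.0 [-0.004, 0.019] [592.2 109. ]
28.5 [-0.004, 0.018] [591.4 112.6]
31.0 [-0.005, 0.019] [590.4 116.4]
33.5 [-0.006, 0.018] [589.2 120. ]
36.0 [-0.007, 0.018] [587.8 123.6]
```

Emit:
play_rows --pt "0.02 0.023 0 0 0" --pt "0.02 0.023 0 0 0" --pt "0.02 0.023 0 0 0" --pt "0.018 0.022 0 0 0" --pt "0.015 0.012 0 0.056 0" --pt "0.015 0.012 0 0.056 0" --pt "0.014 0.013 0 0.056 0" --pt "0.013 0.014 0 0.056 0"

```text
time: 3.43
tcp_pos: [570.2, 30.3, 82.9]
tool_rot: [-179.9, -0.0, 151.1]
ft_force: [-1.3, -2.5, 1.3]
gripper_width: -0.2
grip_force: 1.4
```

Emit:
play_rows --pt "0.013 0.014 0 0.056 0" --pt "0.012 0.015 0 0.056 0" --pt "0.011 0.015 0 0.056 0" --pt "0.011 0.016 0 0.056 0" --pt "0.01 0.016 0 0.056 0" --pt "0.01 0.017 0 0.056 0" --pt "0.008 0.017 0 0.056 0" --pt "0.008 0.017 0 0.056 0" --pt "0.007 0.018 0 0.056 0" --pt "0.007 0.018 0 0.056 0" --pt "0.005 0.018 0 0.056 0" --pt "0.005 0.019 0 0.056 0" --pt "0.004 0.019 0 0.056 0" --pt "0.003 0.019 0 0.056 0" --pt "0.003 0.019 0 0.056 0" --pt "0.001 0.019 0 0.056 0" --pt "0.001 0.019 0 0.056 0"

```text
time: 4.85
tcp_pos: [595.8, 88.6, 83.3]
tool_rot: [-179.8, 0.1, -166.1]
ft_force: [1.6, -2.5, -0.2]
gripper_width: -0.2
grip_force: 1.4
```

Run:
```python
from h import *
s=read_camera("scene");cv2.imwrite("pics/s2.png",cv2.resize(s["frame"][130:290,230:430],None,fx=3.7,fy=3.7,interpolation=2))
```

```text
(no output)
```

View pics/s2.png

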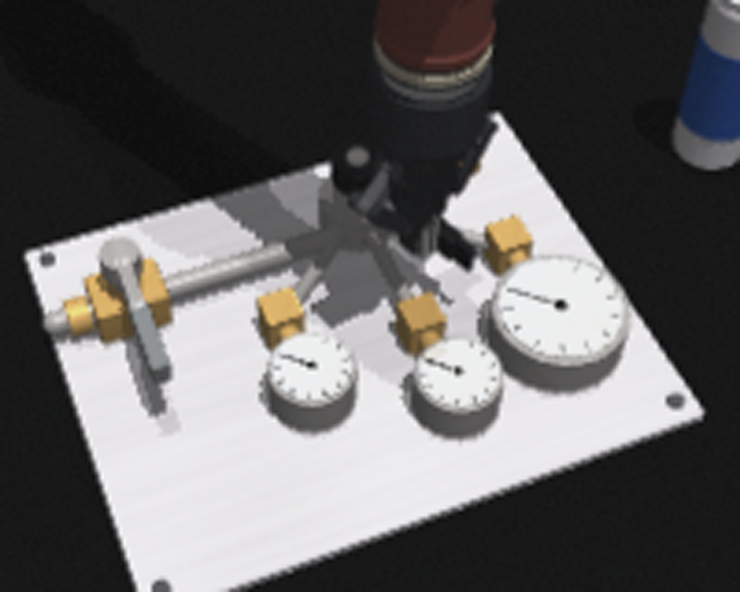

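The arm is being pushed properly; its tip is now at about (470,262), short of the large gauge's inlet at (508,240).

Run:
```python
from h import *
s=read_camera("scene")
for uv in((471,258),(471,268)):
  for z in (84,62):
    p=ray(s,[(230+uv[0]/3.7,130+uv[1]/3.7)],z)[0];d=p[:2]-HUB;print(uv,z,p.round(),np.degrees(np.arctan2(d[1],d[0])).round(1),np.hypot(*d).round(1))
```

```text
(471, 258) 84 [631. 110.  84.] 8.7 125.8
(471, 258) 62 [617. 122.  62.] 15.6 114.7
(471, 268) 84 [638. 105.  84.] 5.9 132.4
(471, 268) 62 [625. 116.  62.] 12.2 120.7
```

Emit:
play_rows --pt "0 0.019 0 0.056 0" --pt "-0.001 0.019 0 0.056 0" --pt "-0.002 0.019 0 0.056 0" --pt "-0.003 0.019 0 0.056 0" --pt "-0.004 0.019 0 0.056 0" --pt "-0.004 0.018 0 0.056 0" --pt "-0.005 0.019 0 0.056 0" --pt "-0.006 0.018 0 0.056 0" --pt "0 0 0 0 0" --pt "0 0 0 0 0"

```text
time: 5.78
tcp_pos: [590.4, 120.1, 83.0]
tool_rot: [-179.9, 0.1, -146.1]
ft_force: [1.7, -1.2, 0.5]
gripper_width: 0.0
grip_force: 0.9
```

Run:
```python
from h import *
s=read_camera("scene");cv2.imwrite("pics/s3.png",cv2.resize(s["frame"][150:230,310:410],None,fx=7,fy=7,interpolation=2))
```

```text
(no output)
```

View pics/s3.png

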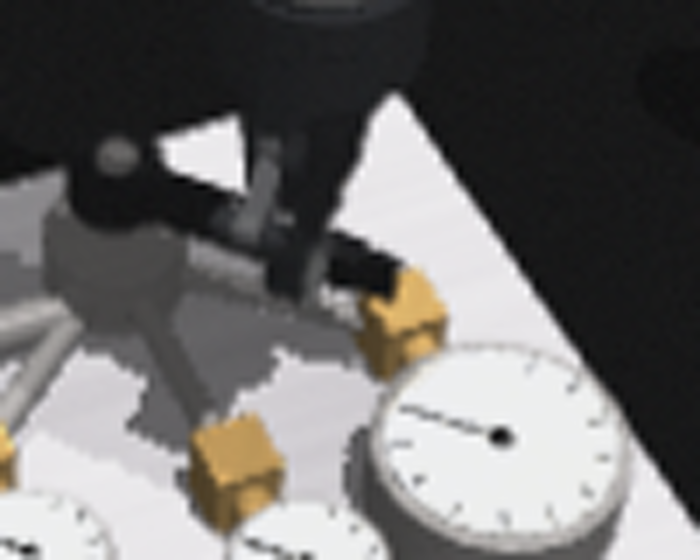

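Arm now points just short of the large inlet: nose end near (395,285), fitting top centre near (405,300). Backing off for a clear overhead look.

Emit:
play_rows --pt "0.01 -0.015 0 0 0" --pt "0.028 -0.042 0 0 0" --pt "0.028 -0.042 0 0 0" --pt "0.028 -0.042 0 0 0" --pt "0.028 -0.042 0 0 0" --pt "0.028 -0.042 0 0 0" --pt "0.028 -0.042 0 0 0" --pt "0 0 0 0 0"

```text
time: 6.5
tcp_pos: [626.4, 62.7, 82.1]
tool_rot: [-179.9, -0.0, -146.3]
ft_force: [0.0, -1.0, 0.2]
gripper_width: -0.4
grip_force: 0.0
```

Run:
```python
from h import *
s=read_camera("top");cv2.imwrite("pics/t4.png",cv2.resize(s["frame"][180:250,245:345],None,fx=8,fy=8,interpolation=2))
```

```text
(no output)
```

View pics/t4.png

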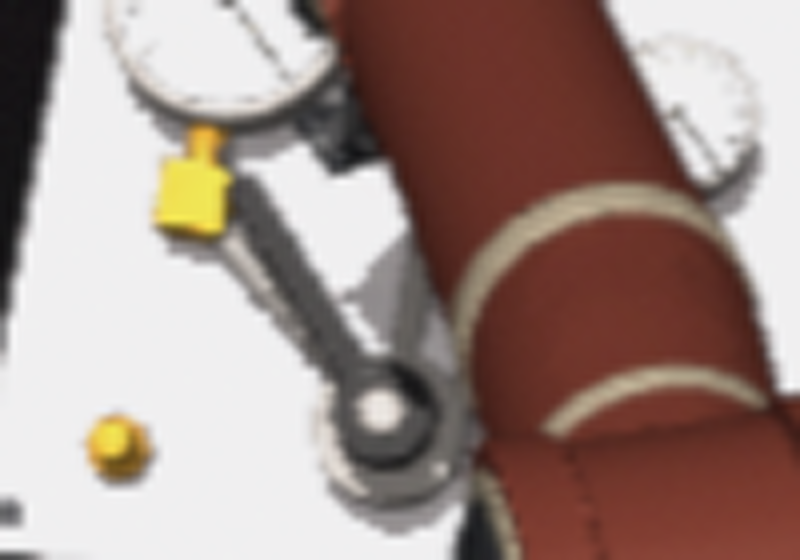

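Run:
```python
from h import *
s=read_camera("top")
q=lambda x,y:(245+x/8,180+y/8)
h=ray(s,[q(385,408)],84)[0];
for uv in((248,188),(300,275),(232,180)):
    d=ray(s,[q(*uv)],84)[0]-h;print(np.degrees(np.arctan2(d[1],d[0])).round(1),np.hypot(*d[:2]).round())
f=ray(s,[q(194,192)],44)[0];print(h,f,f-h,np.degrees(np.arctan2(*(f-h)[1::-1])),np.hypot(*(f-h)[:2]))
# ideal tip pixel
for th in (31,40.3):
  print(th,[((proj(s,[h[0]+r*np.cos(np.radians(th)),h[1]+r*np.sin(np.radians(th)),84])[0]-[245,180])*8).round() for r in(90,120)])
# mask of dark bar fit
f=s["frame"].astype(int);g=f.sum(2)
pts=[]
for r in range(40,100,3):
    for th in np.arange(15,60,.5):
        p=h+[r*np.cos(np.radians(th)),r*np.sin(np.radians(th)),0];u=proj(s,p)[0].round().astype(int)
        if g[u[1],u[0]]<260 and np.ptp(f[u[1],u[0]])<25: pts.append((r,th))
pts=np.array(pts);print("mean th",[(r,pts[pts[:,0]==r][:,1].mean().round(1)) for r in range(40,100,12) if (pts[:,0]==r).any()])
```

```text
31.9 100.0
32.5 61.0
33.8 106.0
[506.40803789  89.30050702  84.        ] [597.4326347  167.07146787  44.        ] [ 91.02459681  77.77096085 -40.        ] 40.51041160352538 119.72384714715207
31 [array([265., 208.]), array([225., 142.])]
40.3 [array([233., 230.]), array([183., 171.])]
mean th [(40, np.float64(38.8)), (52, np.float64(37.0)), (64, np.float64(35.8)), (76, np.float64(35.0)), (88, np.float64(34.2))]
```

Run:
```python
from h import *
for n in("top","scene"):
  s=read_camera(n);g=s["frame"].astype(np.float32)
  print(n)
  for z in ((84,) ):
   for r in (80,92,98,104,110,114,118,122,126):
    row=[]
    for th in range(24,46,2):
        t=np.radians(th);u=proj(s,[506.4+r*np.cos(t),90.5+r*np.sin(t),z])[0].astype(np.float32)
        v=cv2.getRectSubPix(g.astype(np.uint8),(1,1),(float(u[0]),float(u[1])))[0,0];row.append("%3d/%3d"%(v[0],v[2]))
    print(r,row)
```

```text
top
80 ['238/238', '219/220', '161/161', '100/102', ' 80/ 82', ' 79/ 82', ' 80/ 83', ' 83/ 87', '117/124', '170/180', '163/174']
92 ['239/239', '230/230', '182/184', '109/111', ' 80/ 83', ' 76/ 79', ' 77/ 80', ' 95/102', '112/132', '105/137', ' 93/122']
98 ['240/239', '235/234', '189/188', '105/107', ' 80/ 83', ' 76/ 80', ' 56/ 71', ' 41/101', ' 67/187', ' 77/226', ' 70/214']
104 ['237/237', '237/237', '208/207', '127/128', ' 86/ 91', ' 66/ 85', ' 56/130', ' 74/216', ' 86/238', ' 85/240', ' 82/239']
110 ['156/158', '158/160', '197/198', '201/202', '124/139', ' 85/187', ' 84/234', ' 85/239', ' 86/240', ' 85/240', ' 84/240']
114 ['133/137', '136/140', '143/147', '133/137', '100/111', ' 74/166', ' 83/237', ' 85/240', ' 84/240', ' 85/240', ' 83/240']
118 [' 94/ 98', '113/116', '125/129', '104/112', ' 80/110', ' 64/169', ' 84/231', ' 86/240', ' 84/240', ' 83/240', ' 82/240']
122 [' 64/ 68', ' 69/ 74', ' 72/ 78', ' 69/109', ' 63/159', ' 66/210', ' 74/225', ' 90/234', ' 88/239', ' 85/240', '110/240']
126 ['134/144', '109/117', ' 72/ 81', ' 51/107', ' 56/201', ' 69/232', ' 77/213', '129/201'
[... 471 characters left out ...]
38', ' 51/ 50', '150/149', '228/227', '235/234', '234/233', '233/232']
110 [' 24/ 24', ' 22/ 21', ' 23/ 22', ' 21/ 21', ' 36/ 33', '146/144', '217/215', '232/232', '234/234', '234/234', '233/233']
114 [' 33/ 39', ' 22/ 21', ' 23/ 21', ' 24/ 22', ' 39/ 37', '117/115', '220/219', '231/230', '233/232', '235/234', '234/234']
118 [' 30/ 42', ' 23/ 22', ' 23/ 22', ' 23/ 22', ' 40/ 38', '155/153', '227/227', '232/230', '231/231', '233/232', '234/233']
122 [' 44/ 84', ' 22/ 23', ' 30/ 43', ' 49/ 80', '103/116', '183/183', '230/230', '232/231', '232/231', '232/231', '233/233']
126 [' 57/111', ' 59/117', ' 84/172', ' 99/202', '137/197', '223/227', '232/231', '232/231', '233/232', '231/231', '232/232']
```

The overhead view shows the arm pointing about 32° in world axes, with the yellow inlet at (194,192) at 40.4°. It needs about 8.4° more.

Emit:
play_rows --pt "-0.028 0.042 0 0 0" --pt "-0.028 0.042 0 0 0" --pt "-0.028 0.042 0 0 0" --pt "-0.028 0.042 0 0 0" --pt "-0.028 0.042 0 0 0" --pt "-0.028 0.042 0 0 0" --pt "-0.01 0.015 0 0 0" --pt "-0.007 0.018 0 0.056 0" --pt "-0.008 0.018 0 0.056 0" --pt "-0.008 0.017 0 0.056 0" --pt "-0.004 0.007 0 0.02 0" --pt "0 0 0 0 0" --pt "0 0 0 0 0" --pt "0.01 -0.015 0 0 0" --pt "0.028 -0.042 0 0 0" --pt "0.028 -0.042 0 0 0" --pt "0.028 -0.042 0 0 0" --pt "0.028 -0.042 0 0 0" --pt "0.028 -0.042 0 0 0" --pt "0 0 0 0 0"

```text
time: 8.37
tcp_pos: [615.5, 83.0, 82.0]
tool_rot: [-179.9, -0.0, -137.8]
ft_force: [-0.3, -1.4, -0.4]
gripper_width: 0.0
grip_force: 0.0
```

```bash
cat > prof.py <<'E'
from h import *
for n in("top","scene"):
  s=read_camera(n);g=s["frame"]
  print(n)
  for r in (60,80,92,104,110,114,118,122):
    row=[]
    for th in range(30,52,2):
        t=np.radians(th);u=proj(s,[506.4+r*np.cos(t),90.5+r*np.sin(t),84])[0]
        v=cv2.getRectSubPix(g,(1,1),(float(u[0]),float(u[1])))[0,0];row.append("%d/%d"%(v[0],v[2]))
    print(r,*row)
cv2.imwrite("pics/s5.png",cv2.resize(s["frame"][150:230,310:410],None,fx=7,fy=7,interpolation=2))
E
python3 prof.py
```

```text
top
60 239/238 224/225 189/191 134/137 98/101 81/84 78/81 78/80 72/74 77/79 107/110
80 239/239 240/239 221/220 158/158 100/102 79/83 77/79 73/75 83/85 124/127 167/169
92 222/221 239/238 236/236 183/184 109/112 83/86 78/81 68/72 78/89 128/133 152/156
104 156/156 202/208 126/164 57/151 65/128 74/92 68/77 56/104 48/153 43/118 81/110
110 223/224 164/189 90/216 84/238 84/228 81/148 79/141 77/220 82/237 75/215 68/133
114 146/151 115/148 74/205 84/238 85/234 82/151 77/136 80/227 83/240 87/238 128/212
118 101/116 76/140 62/198 84/234 86/236 83/159 73/146 77/227 98/239 144/231 198/233
122 67/109 54/174 63/218 74/226 90/232 88/225 85/216 109/236 177/235 217/234 234/237
scene
60 32/29 32/30 32/30 33/30 32/30 32/30 33/30 33/30 33/31 33/31 33/31
80 29/26 29/27 30/29 34/32 32/30 31/28 30/28 31/28 32/30 34/31 35/32
92 23/23 22/23 22/21 29/28 38/37 41/39 43/40 67/64 198/197 212/211 166/165
104 49/48 22/22 23/23 27/27 38/36 41/38 53/50 121/120 219/218 233/233 231/230
110 91/90 31/30 21/21 24/23 23/22 33/31 85/83 200/199 231/231 234/233 233/232
114 168/167 73/73 24/23 24/22 23/22 31/29 110/108 207/206 231/230 233/232 234/233
118 144/158 48/50 23/22 23/22 22/21 41/38 87/85 217/216 234/234 233/233 233/233
122 135/194 55/84 50/49 82/81 110/109 154/153 170/169 226/226 235/234 234/233 233/232
```

View pics/s5.png

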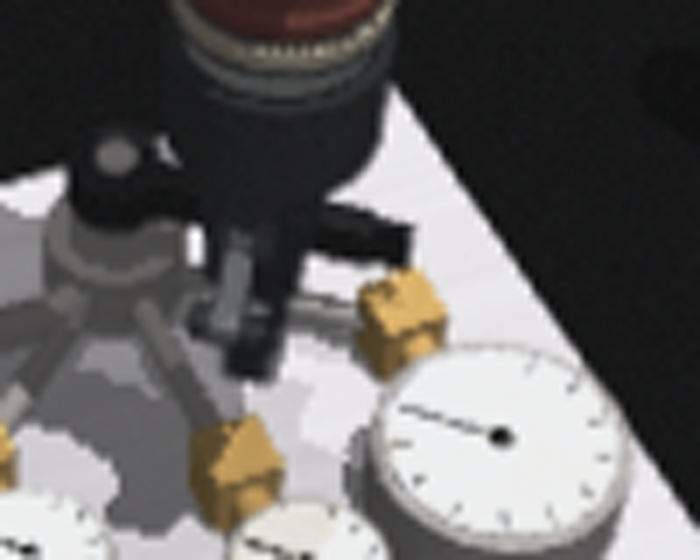

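The nose now sits over the large inlet, at about 40.8° against a target of 40.4°. In the picture the nose end is at (405,240), directly above the fitting at (403,300). Next is the supply lever.

Emit:
play_rows --pt "0 0 0.1 0 0" --pt "0 0 0.1 0 0" --pt "0 0 0.1 0 0" --pt "0 0 0.1 0 0" --pt "-0.021 -0.094 0 -0.128 0" --pt "-0.021 -0.094 0 -0.128 0" --pt "-0.021 -0.094 0 -0.128 0" --pt "-0.021 -0.094 0 -0.128 0" --pt "-0.021 -0.094 0 -0.128 0" --pt "-0.021 -0.094 0 -0.128 0" --pt "-0.021 -0.094 0 -0.128 0" --pt "-0.021 -0.094 0 -0.128 0" --pt "0 0 0 -0.123 0" --pt "0 0 -0.1 0 0" --pt "0 0 -0.1 0 0" --pt "0 0 -0.1 0 0" --pt "0 0 -0.1 0 0" --pt "0 0 0 0 0"

```text
time: 9.97
tcp_pos: [577.1, -61.8, 78.7]
tool_rot: [180.0, -0.5, 170.9]
ft_force: [-1.0, -0.6, -1.1]
gripper_width: 0.3
grip_force: 0.0
```

Run:
```python
from h import *
print(fpos(SUP,-9.4,80,21.5,1))
rows(SUP,[-12-2.5*i for i in range(37)],80,21.5,1,fpos(SUP,-9.5,80,21.5,1))
```

```text
[577.43728112 -90.8547755 ]
-12.0 [0.001, -0.018] [577.7 -94.6]
-14.5 [0.001, -0.018] [577.9 -98.2]
-17.0 [-0.0, -0.018] [ 577.9 -101.8]
-19.5 [-0.001, -0.018] [ 577.7 -105.4]
-22.0 [-0.002, -0.018] [ 577.3 -109. ]
-24.5 [-0.003, -0.018] [ 576.7 -112.6]
-27.0 [-0.003, -0.018] [ 576.1 -116.2]
-29.5 [-0.004, -0.017] [ 575.3 -119.6]
-32.0 [-0.005, -0.018] [ 574.3 -123.2]
-34.5 [-0.006, -0.017] [ 573.1 -126.6]
-37.0 [-0.006, -0.017] [ 571.9 -130. ]
-39.5 [-0.007, -0.016] [ 570.5 -133.2]
-42.0 [-0.008, -0.017] [ 568.9 -136.6]
-44.5 [-0.009, -0.016] [ 567.1 -139.8]
-47.0 [-0.009, -0.015] [ 565.3 -142.8]
-49.5 [-0.01, -0.015] [ 563.3 -145.8]
-52.0 [-0.01, -0.015] [ 561.3 -148.8]
-54.5 [-0.011, -0.014] [ 559.1 -151.6]
-57.0 [-0.012, -0.014] [ 556.7 -154.4]
-59.5 [-0.013, -0.013] [ 554.1 -157. ]
-62.0 [-0.013, -0.013] [ 551.5 -159.6]
-64.5 [-0.013, -0.012] [ 548.9 -162. ]
-67.0 [-0.014, -0.011] [ 546.1 -164.2]
-69.5 [-0.014, -0.011] [ 543.3 -166.4]
-72.0 [-0.015, -0.01] [ 540.3 -168.4]
-74.5 [-0.016, -0.01] [ 537.1 -170.4]
-77.0 [-0.016, -0.009] [ 533.9 -172.2]
-79.5 [-0.016, -0.008] [ 530.7 -173.8]
-82.0 [-0.016, -0.007] [ 527.5 -175.2]
-84.5 [-0.017, -0.007] [ 524.1 -176.6]
-87.0 [-0.017, -0.006] [ 520.7 -177.8]
-89.5 [-0.017, -0.005] [ 517.3 -178.8]
-92.0 [-0.018, -0.005] [ 513.7 -179.8]
-94.5 [-0.017, -0.003] [ 510.3 -180.4]
-97.0 [-0.018, -0.003] [ 506.7 -181. ]
-99.5 [-0.018, -0.002] [ 503.1 -181.4]
-102.0 [-0.018, -0.002] [ 499.5 -181.8]
```

Emit:
play_rows --pt "-0.005 -0.03 0 0 0" --pt "-0.005 -0.03 0 0 0" --pt "-0.005 -0.03 0 0 0" --pt "-0.005 -0.028 0 0 0" --pt "0.001 -0.018 0 -0.056 0" --pt "0.001 -0.018 0 -0.056 0" --pt "0 -0.018 0 -0.056 0" --pt "-0.001 -0.018 0 -0.056 0" --pt "-0.002 -0.018 0 -0.056 0" --pt "-0.003 -0.018 0 -0.056 0"

```text
time: 10.8
tcp_pos: [576.6, -107.5, 83.5]
tool_rot: [179.8, 0.1, 155.6]
ft_force: [1.0, 2.6, -0.7]
gripper_width: -0.1
grip_force: 1.4
```

Contact force is about 2.8 N, so the lever is being pushed.

Emit:
play_rows --pt "-0.003 -0.018 0 -0.056 0" --pt "-0.004 -0.017 0 -0.056 0" --pt "-0.005 -0.018 0 -0.056 0" --pt "-0.006 -0.017 0 -0.056 0" --pt "-0.006 -0.017 0 -0.056 0" --pt "-0.007 -0.016 0 -0.056 0" --pt "-0.008 -0.017 0 -0.056 0" --pt "-0.009 -0.016 0 -0.056 0" --pt "-0.009 -0.015 0 -0.056 0" --pt "-0.01 -0.015 0 -0.056 0" --pt "-0.01 -0.015 0 -0.056 0" --pt "-0.011 -0.014 0 -0.056 0" --pt "-0.012 -0.014 0 -0.056 0" --pt "-0.013 -0.013 0 -0.056 0" --pt "-0.013 -0.013 0 -0.056 0" --pt "-0.013 -0.012 0 -0.056 0" --pt "-0.014 -0.011 0 -0.056 0" --pt "-0.014 -0.011 0 -0.056 0"

```text
time: 12.3
tcp_pos: [544.7, -162.9, 83.8]
tool_rot: [179.6, 0.2, 110.3]
ft_force: [3.1, 0.6, -0.3]
gripper_width: 0.4
grip_force: 1.3
```

Emit:
play_rows --pt "-0.015 -0.01 0 -0.056 0" --pt "-0.016 -0.01 0 -0.056 0" --pt "-0.016 -0.009 0 -0.056 0" --pt "-0.016 -0.008 0 -0.056 0" --pt "-0.016 -0.007 0 -0.056 0" --pt "-0.017 -0.007 0 -0.056 0" --pt "-0.017 -0.006 0 -0.056 0" --pt "-0.017 -0.005 0 -0.056 0" --pt "0 0 0 0 0"

```text
time: 13.05
tcp_pos: [517.7, -176.2, 83.7]
tool_rot: [179.7, 0.1, 90.1]
ft_force: [2.9, -0.6, -0.1]
gripper_width: 0.1
grip_force: 1.2
```

Emit:
play_rows --pt "-0.01 -0.003 0 -0.03 0" --pt "-0.01 -0.002 0 -0.03 0" --pt "-0.01 -0.002 0 -0.03 0" --pt "-0.01 -0.002 0 -0.03 0" --pt "-0.01 -0.001 0 -0.03 0" --pt "-0.01 -0.001 0 -0.03 0" --pt "0 0 0 0 0"

```text
time: 13.63
tcp_pos: [503.4, -177.1, 82.3]
tool_rot: [-180.0, 0.0, 82.0]
ft_force: [2.7, -1.7, 1.1]
gripper_width: 0.3
grip_force: 1.5
```

Emit:
play_rows --pt "-0.005 0 0 -0.01 0" --pt "-0.005 0 0 -0.01 0" --pt "0 0 0 0 0"

```text
time: 13.88
tcp_pos: [502.1, -176.9, 82.3]
tool_rot: [180.0, -0.0, 81.2]
ft_force: [2.7, -2.3, 1.2]
gripper_width: -0.3
grip_force: 1.7
```

Emit:
play_rows --pt "-0.005 0 0 0 0" --pt "-0.005 0 0 0 0" --pt "0 0 0 0 0" --pt "0 0 0 0 0"

```text
time: 14.22
tcp_pos: [501.4, -176.8, 82.5]
tool_rot: [179.8, -0.0, 81.2]
ft_force: [4.3, -2.2, 0.3]
gripper_width: -0.4
grip_force: 2.7
```

Emit:
play_rows --pt "-0.005 0 0 0 0" --pt "-0.005 0 0 0 0" --pt "0 0 0 0 0" --pt "0 0 0 0 0"

```text
time: 14.55
tcp_pos: [500.8, -176.7, 82.7]
tool_rot: [179.7, 0.0, 81.3]
ft_force: [6.2, -1.2, -1.1]
gripper_width: -0.3
grip_force: 3.6
```

Force is rising while the lever has stopped moving, so it is on its stop. Backing away and checking.

Emit:
play_rows --pt "0.01 -0.002 0 0 0" --pt "0.03 -0.004 0 0 0" --pt "0.05 -0.008 0 0 0" --pt "0.05 -0.008 0 0 0" --pt "0.05 -0.008 0 0 0" --pt "0.05 -0.008 0 0 0" --pt "0 0 0.1 0 0" --pt "0 0 0.15 0 0" --pt "0 0 0.15 0 0" --pt "0 0 0.15 0 0" --pt "0 0 0.15 0 0" --pt "0 0 0.1 0 0" --pt "-0.1 -0.15 0 0 0" --pt "-0.1 -0.15 0 0 0" --pt "-0.1 -0.15 0 0 0" --pt "-0.1 -0.15 0 0 0" --pt "-0.1 -0.15 0 0 0" --pt "0 -0.1 0 0 0" --pt "0 0 0 0 0"

```text
time: 16.13
tcp_pos: [440.9, -358.6, 241.4]
tool_rot: [-179.7, 0.0, 80.7]
ft_force: [0.8, -0.3, 0.1]
gripper_width: -0.5
grip_force: 0.0
```

Run:
```python
from h import *
a=read_camera("top")["frame"][145:275,235:390];b=read_camera("scene")["frame"][155:255,230:425]
A=cv2.resize(a,(477,400),interpolation=2);B=cv2.resize(b,(320,164),interpolation=2)
o=np.zeros((400,800,3),np.uint8);o[:,:477]=A;o[:164,480:]=B;cv2.imwrite("pics/end.png",o)
s=read_camera("top");g=s["frame"];print(observe()["tcp_pos"])
for hub,ths in((HUB-[0,.8],range(30,52,2)),(SUP-[1,0],range(-114,-84,2))):
  for r in (60,80,98,112,116):
    row=[]
    for th in ths:
        u=proj(s,[*fpos(hub,th,r,0,1),84])[0];row.append(int(cv2.getRectSubPix(g,(1,1),(float(u[0]),float(u[1])))[0,0][2]))
    print(r,list(ths)[0],row)
```

```text
[ 445.40268761 -352.27844753  240.93635515]
60 30 [239, 228, 199, 144, 104, 85, 81, 81, 74, 76, 106]
80 30 [240, 239, 223, 166, 104, 83, 80, 76, 83, 123, 162]
98 30 [240, 236, 198, 123, 84, 81, 80, 78, 76, 109, 138]
112 30 [191, 179, 216, 238, 230, 160, 133, 223, 239, 236, 170]
116 30 [132, 129, 190, 234, 232, 162, 126, 224, 240, 236, 231]
60 -114 [25, 29, 36, 52, 83, 134, 168, 173, 173, 159, 127, 72, 42, 32, 37]
80 -114 [9, 15, 18, 22, 45, 98, 160, 170, 170, 130, 68, 29, 19, 20, 19]
98 -114 [9, 11, 17, 18, 28, 72, 144, 165, 165, 106, 38, 19, 19, 20, 20]
112 -114 [18, 18, 17, 16, 18, 18, 17, 18, 18, 18, 18, 18, 18, 18, 18]
116 -114 [16, 18, 17, 18, 17, 19, 19, 18, 19, 18, 18, 19, 18, 17, 19]
```

View pics/end.png

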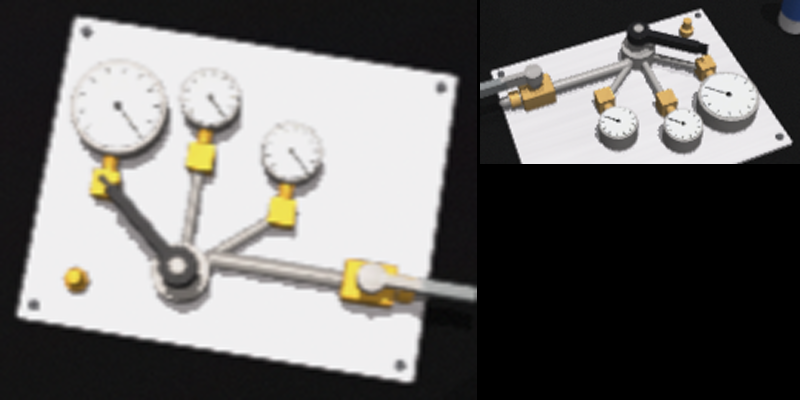

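The picture shows the selector nose at (105,182) on the large gauge's inlet. The lever lies along its pipe from (370,278) to (475,293), measured at −99.5°, which is fully open. The robot is clear of everything.

```bash
python3 -c "
from rig import *
print(finish_job())"
```

```text
the job is handed in; nothing more can be done
None
```

The selector arm's tip is over the large gauge's inlet (within about 1°), the supply lever was then pushed fully open against its stop, and the robot finished clear with the job handed in.

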